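Swipe the bath's touch bar from cold to hot

TASK

Turn the heating bath up to full heat on its console: with closed fingertips, press lightly on the curved dark grey touch bar at the end with the blue disc and slide along the bar, following its curve over all five white ridges, to the end with the orange disc, in one unbroken stroke; then lift off so that the bar springs back up. Keep the bar pressed in a little all the way, never lean on it hard, and leave the knob, the bottle, the jar and the cork ring as they are.

Things in the scene. Friction and masses are not known exactly. Their poses are not given: they have to be found in the camera images.
- console: white console with a black foot, fixed to the bench, 190 (x) by 340 (y) by 45 mm high; origin at the centre of its underside on the bench, x from the touch-bar side to the display side, z up. The black display, up to 60 mm above the bench, lies at x = 40 to 85 mm, |y| below 45 mm
- arc_centre (a point): centre of the touch bar's arc, at x = +140 mm, y = 0 in the console's frame and at the height of the unpressed bar's flat top, 63 mm above the bench; axes as the console's. The dark grey bar is 24 mm wide, about 255 mm long, with its middle line at radius 180 mm, bulging to -x; angle 0 on the arc points to -x, positive angles towards +y
- heatbar (a joint): how far the whole touch bar is pressed straight down: 0 up, 0.010 m at its hard stop; springs back. About 1.5 N starts it, 6.5 N is fully down. Work at 4 to 6 mm, under 20 N; under 0.5 mm is a broken stroke, and so is hovering less than about 15 mm above the unpressed bar's middle part: come down and lift off at the ends
- mark0 (a point): a white rounded cross ridge on the touch bar, 2 mm proud, about 17 mm long along the bar; this point is the middle of its crest, which sinks with the bar; axes as the console's. The end ridge at the console's -y end (at -0.6 rad on the arc)
- mark1 (a point): a white rounded cross ridge on the touch bar, 2 mm proud, about 17 mm long along the bar; this point is the middle of its crest, which sinks with the bar; axes as the console's. Second from the -y end (-0.3 rad on the arc), 54 mm along the arc from its neighbours
- mark2 (a point): a white rounded cross ridge on the touch bar, 2 mm proud, about 17 mm long along the bar; this point is the middle of its crest, which sinks with the bar; axes as the console's. The middle ridge (0 rad on the arc)
- mark3 (a point): a white rounded cross ridge on the touch bar, 2 mm proud, about 17 mm long along the bar; this point is the middle of its crest, which sinks with the bar; axes as the console's. Second from the +y end (+0.3 rad on the arc)
- mark4 (a point): a white rounded cross ridge on the touch bar, 2 mm proud, about 17 mm long along the bar; this point is the middle of its crest, which sinks with the bar; axes as the console's. The end ridge at the console's +y end (+0.6 rad on the arc)
- blue_disc: flat blue disc, 24 mm across, 4 mm thick, fixed on the console's top just beyond one end of the bar, about 43 mm from that end's ridge: this is the cold end, where the stroke starts. Either end of the console; origin at the centre of its underside
- orange_disc: flat orange disc, 24 mm across, 4 mm thick, just beyond the other end of the bar: the hot end, where the stroke finishes; origin at the centre of its underside
- knob (a joint): turning angle of the small grey knob (32 mm across, top 89 mm above the bench, on a 56 mm black base) on the console's top at x = +65 mm, y = +90 mm in the console frame; 0 at the start, to be left alone
- amber_bottle: loose amber bottle, 60 mm across, 140 mm high, standing on the bench beside the console; origin at the centre of its underside; leave alone
- jar: loose white jar with blue cap, 64 mm across, 80 mm high, on the bench beside the console; origin at the centre of its underside; leave alone
- cork_ring: loose cork ring for a flask, 90 mm outside, 50 mm hole, 30 mm high, on the bench behind the console; origin at the centre of its underside; leave alone

How it is judged (in metres and radians):
On the way, in this order (a step that is already met when the one before it is completed fails the run):
1. the fingertip presses on the ridge at the blue-disc end of the touch bar (over 0.3 N) (((horizontal distance between blue_disc and mark0 below 0.1 m and contact force between the fingers and heatbar_c10 above 0.3 N) or (horizontal distance between blue_disc and mark4 below 0.1 m and contact force between the fingers and heatbar_c14 above 0.3 N))), for 0.05 s.
2. the fingertip presses on the second ridge of the touch bar (over 0.3 N) (((horizontal distance between blue_disc and mark0 below 0.1 m and contact force between the fingers and heatbar_c11 above 0.3 N) or (horizontal distance between blue_disc and mark4 below 0.1 m and contact force between the fingers and heatbar_c13 above 0.3 N))), for 0.05 s.
3. the fingertip presses on the middle ridge of the touch bar (over 0.3 N) (((horizontal distance between blue_disc and mark0 below 0.1 m and contact force between the fingers and heatbar_c12 above 0.3 N) or (horizontal distance between blue_disc and mark4 below 0.1 m and contact force between the fingers and heatbar_c12 above 0.3 N))), for 0.05 s.
4. the fingertip presses on the fourth ridge of the touch bar (over 0.3 N) (((horizontal distance between blue_disc and mark0 below 0.1 m and contact force between the fingers and heatbar_c13 above 0.3 N) or (horizontal distance between blue_disc and mark4 below 0.1 m and contact force between the fingers and heatbar_c11 above 0.3 N))), for 0.05 s.
5. the fingertip presses on the ridge at the orange-disc end of the touch bar (over 0.3 N) (((horizontal distance between blue_disc and mark0 below 0.1 m and contact force between the fingers and heatbar_c14 above 0.3 N) or (horizontal distance between blue_disc and mark4 below 0.1 m and contact force between the fingers and heatbar_c10 above 0.3 N))), for 0.05 s.
At the end, for the whole second after the job is handed in: The five ridges have been pressed in order from the blue-disc end to the orange-disc end; the touch bar is up again (within 1 mm), the knob is within 0.15 rad, and the bottle, jar and cork ring rest within 15 mm of where they stood (value of joint heatbar below 0.001 m and value of joint knob below 0.15 rad and distance of each of amber_bottle, jar, cork_ring from where it was at the start of the episode below 0.015 m and linear speed of each of amber_bottle, jar, cork_ring below 0.02 m/s).
It fails at once if the touch bar (or the console) is pushed with more than 20 N (contact force between the fingers and console above 20 N).
It fails at once if the stroke is broken: fingertip low (TCP under 36 mm) over the three inner ridges with the bar pressed under 0.5 mm ((horizontal distance between the grasp point and mark1 below 0.025 m or horizontal distance between the grasp point and mark2 below 0.025 m or horizontal distance between the grasp point and mark3 below 0.025 m) and z of the grasp point in the frame of console below 0.099 m and value of joint heatbar below 0.0005 m).
It fails at once if the bottle, the jar or the cork ring is lifted or shifted by more than 15 mm, or tipped (distance of any of amber_bottle, jar, cork_ring from where it was at the start of the episode above 0.015 m or angle between any of amber_bottle, jar, cork_ring's own z axis and vertical above 0.3 rad).
It fails at once if the grey knob is turned by more than 0.15 rad (value of joint knob above 0.15 rad).
It also fails if it takes over 48 s, if anything falls off the work surface, if the arm or the gripper's body presses on something with over 40 N, if the wrist force passes 120 N, or if a joint passes its speed limit or range.

ROBOT

A 6-joint arm with a two-finger parallel gripper is mounted at the origin on the work surface. World frame = base frame: x ahead of the robot, y to its left, z up, the work surface at z = 0. Lengths are in mm, angles in rad, forces in N, time in s.
With the tool pointing down it reaches from about 300 to 875 mm from the base axis. Payload 6.4 kg.
Tool frame: the origin (TCP) lies between the finger pads, 19 mm behind the fingertips; this is the grasp point; z points along the fingers, y is the line along which they close (so a half turn about z gives the same grasp; the last joint's range is limited). The gripper opens to 85 mm and grips with 20 to 120 N. Pads are 22 mm wide; open, the fingers measure 114 mm over their backs; the gripper's body (76 mm by 85 mm) begins 54 mm behind the grasp point. The pads swing forward as they close: fully open they stand 13 mm farther back than shut.
Start: joints at [-1.367, 0.181, 1.607, -0, 1.354, -0.206], TCP at [229.112, -527.398, 249.988] pointing down, gripper open.
Joint ranges: [-2.99, 2.99], [-0.89, 2.07], [0.3, 2.58], [-1.14, 4.28], [0, 2.63], [-3.12, 3.12]. Speed limits (rad/s): [2.57, 2.57, 3.01, 3.14, 3.14, 3.14].

INTERFACE

Orientations are given as [roll, pitch, yaw] about the fixed x, y, z axes, in that order (R = Rz(yaw) Ry(pitch) Rx(roll)).
In Python, from station import manip, capture gives the robot as it stands.
- The arm moves only by the tool play_rows, never from a script. Its argument "commands" is text: rows parted by semicolons, each of 5 numbers parted by spaces: the shift along the tool's x, y, z in cm, then the turn about the tool's z in rad, then the finger opening in cm, from 0 to 8.54. In form: x y z yaw grip; .... A call has 1 to 12 rows; each row is the pose to reach, as a shift and turn from the pose commanded when the call began, along the tool's axes at that moment; what a row does not reach only later rows make up. A row lasts 1/8 s, in which the tool goes at most 62.5 mm and 10.7 degrees, less where a joint would pass 70% of its speed; a pose out of reach is approached as far as the arm can. A call with a gripper value outside its range is refused whole. The fingers move at their own pace and stop on an object; "squeeze" is the grip in N (left out, the last holds). Time passes only in rows, so rows that repeat a pose let the fingers close. It gives the time, the measured TCP pose, the force, the opening and the grip force at its end, in the units of the state.
- manip.sense(): the state, without advancing time (a new reading comes with each control period).
- capture(name): name is "scene" or "top"; returns a dict with "frame" (420x560x3 uint8, blue, green, red), "vertical_fov" (degrees; the focal length in pixels is half the picture's height over the tangent of half this angle, whatever the lens; pixels are square), "cx", "cy" (the principal point, pixels), "view" (4x4, takes a point from world to camera coordinates). Camera axes: x right, y up, looking along -z (the intrinsics and any distortion apply to the point x, -y, -z); pixel columns grow to the right and rows downward; lengths in mm; the calibration is good to about 2 mm. A picture is of the moment at which its call begins. There is no depth.
- manip.hand_in(): hands the job in; it is judged then, once.
The state is a dict: "time": time; "joint_pos": joint angles; "dq": joint speeds; "joint_efforts": joint torques, N m; "eef_pos": TCP position; "tool_rot": TCP orientation; "ft_force": force on the tool from outside, world axes, zero at the start; "wrist_torque": the same for the moment, N m; "gripper_width": finger opening in mm; "gripper_force": force on a finger pad.
Only numpy, scipy, OpenCV 4.12 (cv2) and the standard library are available. Lean on these libraries where they do the work, as an engineer would, in place of code of your own. Each camera call takes 0.05 s, during which the arm holds its last target. There are 200 camera calls.

## Working session

There is one attempt and no reset: what is moved stays moved. The work goes in short steps, Python scripts to look and compute and a tool call to move; the robot and the scene stay as the last step left them, time stands still between calls to the robot, and variables do not carry over. Pictures are saved under pics/ and viewed, at most 10 in all, crops included, and the job is handed in when it is done.

Besides the shell and the picture viewer there is one more tool, called after "Call:" as name(argument=value, ...) on one line, values as JSON. play_rows: Moves the arm, as the interface text tells. Its arguments: {"type":"object","properties":{"commands":{"type":"string"},"squeeze":{"type":"number"}},"required":["commands"]}

```bash
mkdir -p pics; ls
python3 - <<'E'
from station import manip, capture
import cv2,numpy as np
np.set_printoptions(precision=4,suppress=True)
for n in("scene","top"):
    c=capture(n); cv2.imwrite(f"pics/{n}0.png",c["frame"]); print({k:v for k,v in c.items() if k!="frame"})
print(manip.sense())
E
```

```text
pics
{'vertical_fov': 50.85642449231484, 'cx': 281.33996126680336, 'cy': 207.7378519950928, 'view': array([[    0.8278,     0.5606,    -0.0231,  -538.2158],
       [   -0.3113,     0.4931,     0.8124,   137.8436],
       [    0.4668,    -0.6653,     0.5827, -1204.3155],
       [    0.    ,     0.    ,     0.    ,     1.    ]])}
{'vertical_fov': 45.800181613830866, 'cx': 283.55188420998786, 'cy': 203.6206714242438, 'view': array([[   0.0131,   -0.9999,    0.0032,   26.4985],
       [   0.9859,    0.0135,    0.1669, -624.6811],
       [  -0.167 ,    0.001 ,    0.986 , -909.5137],
       [   0.    ,    0.    ,    0.    ,    1.    ]])}
{'time': 0.1, 'joint_pos': array([-1.3673,  0.1815,  1.6079,  0.    ,  1.3538, -0.2063]), 'dq': array([ 0.0011,  0.0001, -0.0021,  0.0014, -0.0016,  0.0002]), 'joint_efforts': array([  0.0004, -44.5874, -35.2239,  -0.0003,   0.004 ,  -0.    ]), 'eef_pos': array([ 229.0126, -526.9184,  249.1784]), 'tool_rot': array([-3.14  , -0.0003,  0.4098]), 'ft_force': array([ 0.1127, -0.4784,  0.9188]), 'wrist_torque': array([-0.018 , -0.0075, -0.0012]), 'gripper_force': 0.0, 'gripper_width': 85.43822485065996}
```

View pics/scene0.png

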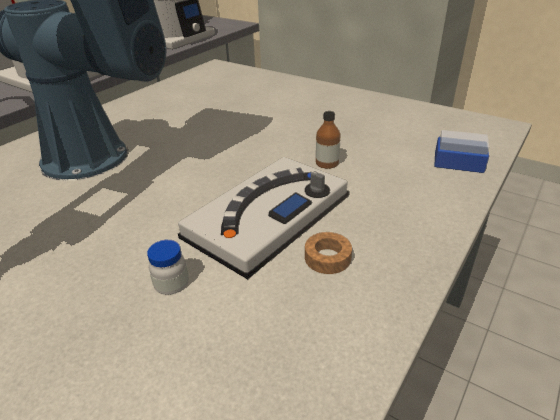

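View pics/top0.png

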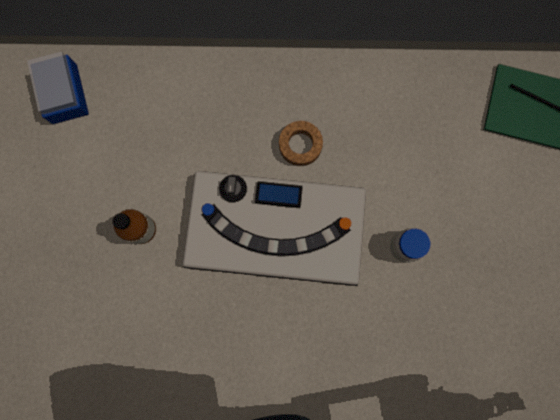

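The scene view shows the console, with the orange disc at (230,233) and the blue disc near (313,175). In the top view, blue is at (208,211), orange at (345,224) and the ridges run between them. Blue is therefore at the +y end.

Run:
```python
import cv2,numpy as np
t=cv2.imread("pics/top0.png")[165:290,175:375]; s=cv2.imread("pics/scene0.png")[150:275,170:370]
a=cv2.resize(t,None,fx=4,fy=4,interpolation=cv2.INTER_CUBIC); a=cv2.convertScaleAbs(a,alpha=1.5)
cv2.imwrite("pics/tc.png",a); cv2.imwrite("pics/sc.png",cv2.resize(s,None,fx=4,fy=4,interpolation=cv2.INTER_CUBIC))
```

```text
(no output)
```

View pics/tc.png

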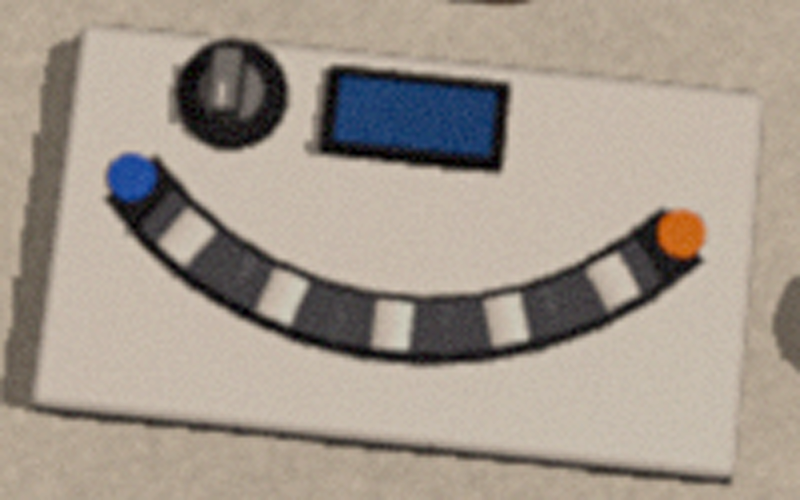

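View pics/sc.png

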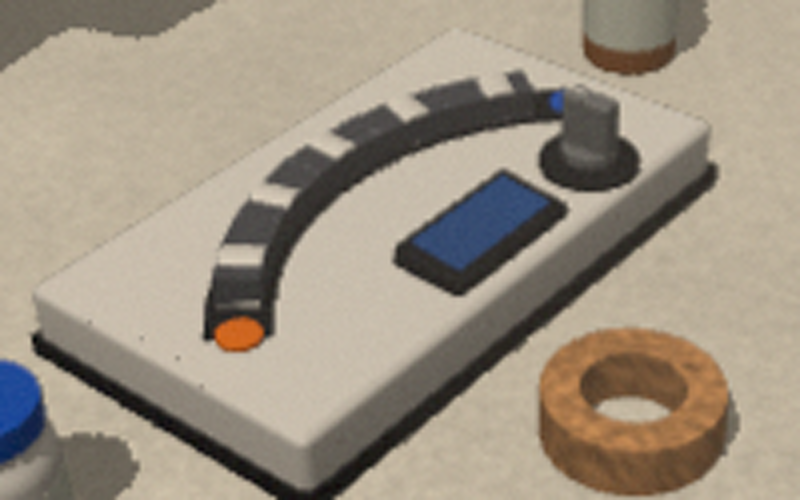

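The top crop shows the five ridges at crop pixels (188,236), (284,297), (393,325), (507,319) and (612,281), running from blue (131,177) to orange (681,234). The scene crop shows the same, with the blue disc partly hidden by the knob.

```bash
cat > h.py <<'E'
import cv2,numpy as np
from station import manip,capture
np.set_printoptions(precision=2,suppress=True)
def rays(c,px):
    f=210/np.tan(np.radians(c["vertical_fov"]/2)); px=np.atleast_2d(px)
    R=c["view"][:3,:3]; o=-R.T@c["view"][:3,3]
    d=np.c_[(px[:,0]-c["cx"])/f,-(px[:,1]-c["cy"])/f,-np.ones(len(px))]@R
    return o,d/np.linalg.norm(d,axis=1)[:,None]
def plane(c,px,z):
    o,d=rays(c,px); return o+d*((z-o[2])/d[:,2])[:,None]
def tri(c1,p1,c2,p2):
    A=0;b=0
    for c,p in((c1,p1),(c2,p2)):
        o,d=rays(c,p); P=np.eye(3)-np.outer(d[0],d[0]); A=A+P; b=b+P@o
    return np.linalg.solve(A,b)
E
python3 - <<'E'
from h import *
t=capture("top"); s=capture("scene")
def cen(img,m,roi,minA=10):
    n,l,st,c=cv2.connectedComponentsWithStats(m); return [(c[i],st[i,4]) for i in range(1,n) if st[i,4]>minA and roi[0]<c[i][0]<roi[2] and roi[1]<c[i][1]<roi[3]]
def ridges(c,guess,bright,r=5):
    g=cv2.cvtColor(c["frame"],cv2.COLOR_BGR2GRAY); big=cv2.resize(g,None,fx=4,fy=4,interpolation=cv2.INTER_CUBIC)
    out=[]
    for p in guess:   # dark band neighbours bound the ridge; component around the guess
        x,y=(np.array(p)*4+1.5).astype(int); w=10*4//2
        out.append((p,big[y-8:y+9:8,x-20:x+21:4].tolist()))
    return out
hsv=cv2.cvtColor(t["frame"],cv2.COLOR_BGR2HSV)
print("orange",cen(0,cv2.inRange(hsv,(3,170,80),(18,255,255)),(330,210,360,240)))
print("blue",cen(0,cv2.inRange(hsv,(105,150,70),(125,255,255)),(195,200,220,225)))
hs=cv2.cvtColor(s["frame"],cv2.COLOR_BGR2HSV)
print("orange s",cen(0,cv2.inRange(hs,(3,170,80),(18,255,255)),(210,220,250,245)))
# ridges: fill the dark bar by closing, then bright pixels inside
for c,roi,k in((t,(195,205,350,260),11),(s,(215,160,320,240),9)):
    g=cv2.cvtColor(c["frame"],cv2.COLOR_BGR2GRAY); sub=g[roi[1]:roi[3],roi[0]:roi[2]]
    th,_=cv2.threshold(sub,0,255,cv2.THRESH_OTSU); dark=(sub<th).astype(np.uint8)
    cl=cv2.morphologyEx(dark,cv2.MORPH_CLOSE,cv2.getStructuringElement(cv2.MORPH_ELLIPSE,(k,k)))
    r=((cl==1)&(dark==0)).astype(np.uint8); n,l,st,ce=cv2.connectedComponentsWithStats(r)
    print(th,[(ce[i]+roi[:2],st[i,4]) for i in range(1,n) if st[i,4]>15])
E
```

```text
orange [(array([344.62, 223.15]), np.int32(103))]
blue [(array([207.65, 209.03]), np.int32(98))]
orange s [(array([229.18, 233.26]), np.int32(82))]
82.0 [(array([221.23, 223.85]), np.int32(112)), (array([345.96, 224.35]), np.int32(23)), (array([327.8 , 234.69]), np.int32(112)), (array([245.26, 238.7 ]), np.int32(112)), (array([301.21, 244.33]), np.int32(112)), (array([272.7 , 245.93]), np.int32(115)), (array([281.73, 257.37]), np.int32(122))]
127.0 [(array([317.57, 170.24]), np.int32(21)), (array([293.5 , 171.75]), np.int32(20)), (array([272.39, 177.26]), np.int32(23)), (array([306.52, 182.  ]), np.int32(23)), (array([253.24, 186.29]), np.int32(34)), (array([303.49, 210.57]), np.int32(293)), (array([239.02, 198.44]), np.int32(41)), (array([230.74, 213.49]), np.int32(53)), (array([305.62, 235.48]), np.int32(93)), (array([229.8, 238.2]), np.int32(20))]
```

Run:
```python
from h import *
from scipy.optimize import least_squares
t=capture("top"); s=capture("scene")
T=np.array([[327.8,234.69],[301.21,244.33],[272.7,245.93],[245.26,238.7],[221.23,223.85]])
S=np.array([[230.74,213.49],[239.02,198.44],[253.24,186.29],[272.39,177.26],[293.5,171.75]])
print(np.array([tri(t,a,s,b) for a,b in zip(T,S)]))
a=np.array([-.6,-.3,0,.3,.6])
def mod(p,R=180):
    c,q=np.cos(p[2]),np.sin(p[2]); x=140-R*np.cos(a);y=R*np.sin(a)
    return np.c_[p[0]+c*x-q*y,p[1]+q*x+c*y]
for nm,P in(("top",plane(t,T,65)[:,:2]),("scene",plane(s,S,65)[:,:2])):
    r=least_squares(lambda p:(mod(p)-P).ravel(),[500,0,0]); print(nm,r.x,r.x[2],"\n",P,"\n",mod(r.x)-P)
print("disc",plane(t,[[344.62,223.15],[207.65,209.03]],49),plane(s,[229.18,233.26],49))
print("bottle/jar top", plane(t,[[123,221],[414,243]],[140,80][0]))
```

```text
[[564.31 -49.46  62.54]
 [545.29   0.72  62.45]
 [541.57  54.47  61.62]
 [554.84 106.88  61.22]
 [581.95 152.84  60.79]]
top [581.19  50.68  -0.09] -0.08799590896037832 
 [[563.74 -49.53]
 [544.84   0.6 ]
 [541.11  54.24]
 [554.05 106.23]
 [581.64 152.5 ]] 
 [[-0.01 -0.28]
 [-0.16 -0.1 ]
 [ 0.24 -0.05]
 [-0.02  0.25]
 [-0.05  0.18]]
scene [584.98  46.91  -0.1 ] -0.09620497239014755 
 [[566.93 -51.64]
 [548.01  -1.86]
 [545.07  50.58]
 [558.83 102.39]
 [585.59 146.73]] 
 [[-0.23 -1.79]
 [ 0.05 -1.1 ]
 [ 0.09  0.17]
 [-0.55  0.54]
 [ 0.63  2.18]]
disc [[588.24 -83.49  49.  ]
 [612.22 181.78  49.  ]] [[589.97 -86.59  49.  ]]
bottle/jar top [[ 574.87  314.58  140.  ]
 [ 543.26 -192.22  140.  ]]
```

Triangulated ridge heights of about 61–63 mm agree with the given 65 mm, and the top view fits the known arc to 0.3 mm. Next I'll close the fingers, turn to yaw 0 and move above the blue end.

Call:
play_rows(commands="10 -8 0 0.15 0;20 -16 0 0.3 0;30 -24 0 0.41 0;40 -32 0 0.41 0;50 -40 0 0.41 0;60.4 -48.7 0 0.41 0;60.4 -48.7 0 0.41 0;60.4 -48.7 0 0.41 0;60.4 -48.7 0 0.41 0;60.4 -48.7 0 0.41 0;60.4 -48.7 0 0.41 0;60.4 -48.7 0 0.41 0", squeeze=20)

```text
time: 1.8
eef_pos: [577.9, 139.0, 250.1]
tool_rot: [3.141, -0.0, 0.0]
ft_force: [0.4, -1.8, 0.4]
gripper_width: 0.0
gripper_force: 0.0
```

Call:
play_rows(commands="0 0 0 0 0;0 0 0 0 0;0 0 0 0 0")

```text
time: 2.17
eef_pos: [576.8, 135.7, 250.1]
tool_rot: [3.141, 0.0, -0.002]
ft_force: [-0.2, -0.6, 0.1]
gripper_width: 0.2
gripper_force: 0.0
```

Call:
play_rows(commands="0.6 -1.2 4 0 0;1.2 -2.5 8 0 0;1.2 -2.5 11 0 0;1.2 -2.5 11 0 0;1.2 -2.5 11 0 0;1.2 -2.5 11 0 0;1.2 -2.5 11 0 0")

```text
time: 3.05
eef_pos: [589.9, 161.8, 141.5]
tool_rot: [-3.141, -0.002, -0.0]
ft_force: [0.5, 0.5, 1.1]
gripper_width: 0.3
gripper_force: 0.0
```

Run:
```python
from h import *
x=manip.sense(); print(x["eef_pos"],x["tool_rot"],x["ft_force"])
for n,r in(("top",(165,290,160,360)),("scene",(110,235,190,390))):
    c=capture(n)["frame"][r[0]:r[1],r[2]:r[3]]; cv2.imwrite(f"pics/{n}1.png",cv2.resize(c,None,fx=3,fy=3,interpolation=cv2.INTER_CUBIC))
a=cv2.imread("pics/top1.png");b=cv2.imread("pics/scene1.png");cv2.imwrite("pics/b1.png",np.hstack([a,b])[:, :1200]) 
cv2.imwrite("pics/b1.png",cv2.resize(np.vstack([a,b]),(480,600)))
```

```text
[589.94 161.83 141.51] [-3.14 -0.   -0.  ] [0.46 0.45 1.14]
```

View pics/b1.png

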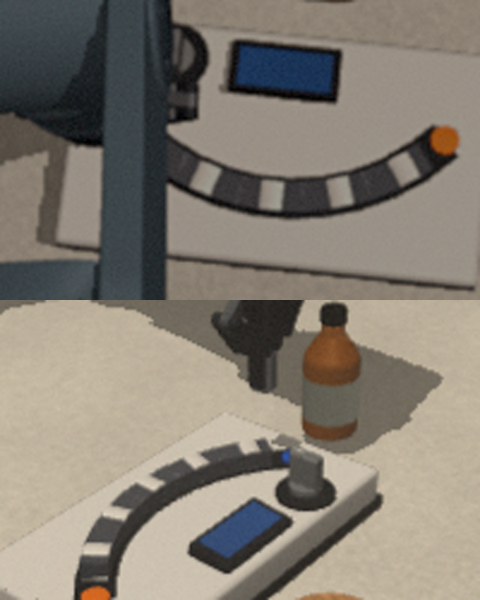

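The fingers are closed above the blue-end ridge, clear of the knob and bottle. Now down in steps.

Call:
play_rows(commands="0 0 2 0 0;0 0 4 0 0;0 0 5 0 0;0 0 5 0 0;0 0 5 0 0;0 0 5 0 0")

```text
time: 3.9
eef_pos: [589.7, 162.0, 90.8]
tool_rot: [-3.141, -0.001, -0.0]
ft_force: [-0.1, -0.2, 0.3]
gripper_width: -0.1
gripper_force: 0.0
```

Call:
play_rows(commands="0 0 0 0 0;0 0 0 0 0")

```text
time: 4.15
eef_pos: [589.3, 162.0, 90.3]
tool_rot: [-3.142, -0.001, -0.0]
ft_force: [-0.8, -0.4, -0.2]
gripper_width: -0.2
gripper_force: 0.0
```

Call:
play_rows(commands="0 0 0 0 0;0 0 0 0 0")

```text
time: 4.4
eef_pos: [589.2, 162.0, 90.1]
tool_rot: [-3.142, -0.0, -0.0]
ft_force: [-0.1, 0.3, 0.0]
gripper_width: 0.1
gripper_force: 0.0
```

Call:
play_rows(commands="0 0 0.3 0 0;0 0 0.6 0 0;0 0 0.8 0 0;0 0 0.9 0 0;0 0 0.9 0 0;0 0 0.9 0 0")

```text
time: 5.15
eef_pos: [589.2, 162.0, 81.1]
tool_rot: [-3.142, -0.0, -0.0]
ft_force: [-1.0, -0.5, 2.9]
gripper_width: -0.1
gripper_force: 1.1
```

Call:
play_rows(commands="0 0 0.1 0 0;0 0 0.2 0 0;0 0 0.3 0 0;0 0 0.3 0 0;0 0 0.3 0 0")

```text
time: 5.78
eef_pos: [589.2, 162.0, 78.1]
tool_rot: [-3.142, -0.0, -0.0]
ft_force: [-1.1, 0.1, 3.3]
gripper_width: 0.1
gripper_force: 1.8
```

Call:
play_rows(commands="0 0 0 0 0;0 0 0 0 0")

```text
time: 6.02
eef_pos: [589.2, 162.0, 78.0]
tool_rot: [-3.142, -0.0, -0.0]
ft_force: [-1.4, 0.4, 5.2]
gripper_width: -0.4
gripper_force: 1.9
```

Run:
```python
import numpy as np
psi=-.088; C=np.array([581.2+140*np.cos(psi),50.7+140*np.sin(psi)])
P=lambda a:C+180*np.array([-np.cos(a+psi),-np.sin(-(a+psi))])
prev=np.array([589.2,162.0]); A=np.linspace(.66,-.66,37)[1:]
for k in range(3):
    r=[np.round((P(a)-prev)*[.1,-.1],1) for a in A[12*k:12*k+12]]
    print("; ".join(f"{x} {y} 0 0 0" for x,y in r)); prev=prev+r[-1]*[10,-10]; print(prev)
```

```text
-2.3 3.2 0 0 0; -2.7 3.8 0 0 0; -3.0 4.3 0 0 0; -3.3 4.9 0 0 0; -3.5 5.5 0 0 0; -3.8 6.2 0 0 0; -4.0 6.8 0 0 0; -4.2 7.4 0 0 0; -4.3 8.0 0 0 0; -4.5 8.7 0 0 0; -4.6 9.3 0 0 0; -4.7 10.0 0 0 0
[542.2  62. ]
-0.1 0.6 0 0 0; -0.1 1.3 0 0 0; -0.1 2.0 0 0 0; -0.2 2.6 0 0 0; -0.1 3.3 0 0 0; -0.1 3.9 0 0 0; -0.0 4.6 0 0 0; 0.1 5.3 0 0 0; 0.2 5.9 0 0 0; 0.3 6.5 0 0 0; 0.5 7.2 0 0 0; 0.7 7.8 0 0 0
[549.2 -16. ]
0.2 0.6 0 0 0; 0.4 1.3 0 0 0; 0.7 1.9 0 0 0; 1.0 2.5 0 0 0; 1.3 3.1 0 0 0; 1.6 3.6 0 0 0; 1.9 4.2 0 0 0; 2.3 4.7 0 0 0; 2.7 5.3 0 0 0; 3.1 5.8 0 0 0; 3.5 6.3 0 0 0; 4.0 6.8 0 0 0
[589.2 -84. ]
```

The sign of psi was wrong in that path, so I'm recomputing it.

Run:
```python
import numpy as np
psi=-.088; C=np.array([581.2+140*np.cos(psi),50.7+140*np.sin(psi)])
P=lambda a:C+180*np.array([-np.cos(a-psi),np.sin(a-psi)])
print(P(.66),P(.6),P(0),P(-.6))
prev=np.array([589.2,162.0]); A=np.linspace(.66,-.66,37)[1:]
for k in range(3):
    r=[np.round((P(a)-prev)*[.1,-.1],1) for a in A[12*k:12*k+12]]
    print("; ".join(f"{x} {y} 0 0 0" for x,y in r)); prev=prev+r[-1]*[10,-10]; print(prev)
```

```text
[588.70914695 160.82721845] [581.60511145 152.69471012] [541.35478008  54.21545861] [563.74031624 -49.79002165]
-0.5 0.6 0 0 0; -0.9 1.1 0 0 0; -1.3 1.6 0 0 0; -1.7 2.2 0 0 0; -2.1 2.7 0 0 0; -2.4 3.3 0 0 0; -2.7 3.9 0 0 0; -3.0 4.5 0 0 0; -3.3 5.1 0 0 0; -3.6 5.7 0 0 0; -3.8 6.3 0 0 0; -4.0 6.9 0 0 0
[549.2  93. ]
-0.2 0.6 0 0 0; -0.4 1.3 0 0 0; -0.5 1.9 0 0 0; -0.6 2.6 0 0 0; -0.7 3.2 0 0 0; -0.8 3.9 0 0 0; -0.8 4.5 0 0 0; -0.9 5.2 0 0 0; -0.8 5.9 0 0 0; -0.8 6.5 0 0 0; -0.8 7.2 0 0 0; -0.7 7.8 0 0 0
[542.2  15. ]
0.1 0.7 0 0 0; 0.2 1.3 0 0 0; 0.4 2.0 0 0 0; 0.5 2.6 0 0 0; 0.7 3.2 0 0 0; 0.9 3.9 0 0 0; 1.2 4.5 0 0 0; 1.4 5.1 0 0 0; 1.7 5.7 0 0 0; 2.0 6.3 0 0 0; 2.4 6.8 0 0 0; 2.7 7.4 0 0 0
[569.2 -59. ]
```

Call:
play_rows(commands="-0.5 0.6 0 0 0; -0.9 1.1 0 0 0; -1.3 1.6 0 0 0; -1.7 2.2 0 0 0; -2.1 2.7 0 0 0; -2.4 3.3 0 0 0; -2.7 3.9 0 0 0; -3.0 4.5 0 0 0; -3.3 5.1 0 0 0; -3.6 5.7 0 0 0; -3.8 6.3 0 0 0; -4.0 6.9 0 0 0")

```text
time: 7.52
eef_pos: [548.7, 92.3, 77.8]
tool_rot: [3.141, 0.001, -0.0]
ft_force: [0.6, 1.7, 3.1]
gripper_width: 0.1
gripper_force: 1.6
```

Call:
play_rows(commands="-0.2 0.6 0 0 0; -0.4 1.3 0 0 0; -0.5 1.9 0 0 0; -0.6 2.6 0 0 0; -0.7 3.2 0 0 0; -0.8 3.9 0 0 0; -0.8 4.5 0 0 0; -0.9 5.2 0 0 0; -0.8 5.9 0 0 0; -0.8 6.5 0 0 0; -0.8 7.2 0 0 0; -0.7 7.8 0 0 0")

```text
time: 9.02
eef_pos: [541.9, 14.7, 77.9]
tool_rot: [-3.141, 0.001, -0.0]
ft_force: [-1.5, 5.3, 4.9]
gripper_width: -0.4
gripper_force: 2.8
```

Call:
play_rows(commands="0.1 0.7 0 0 0; 0.2 1.3 0 0 0; 0.4 2.0 0 0 0; 0.5 2.6 0 0 0; 0.7 3.2 0 0 0; 0.9 3.9 0 0 0; 1.2 4.5 0 0 0; 1.4 5.1 0 0 0; 1.7 5.7 0 0 0; 2.0 6.3 0 0 0; 2.4 6.8 0 0 0; 2.7 7.4 0 0 0")

```text
time: 10.52
eef_pos: [569.5, -59.6, 78.1]
tool_rot: [3.141, -0.0, -0.0]
ft_force: [-1.1, 1.8, 3.4]
gripper_width: -0.2
gripper_force: 1.8
```

Past the last ridge with the bar still pressed; lifting straight up.

Call:
play_rows(commands="0 0 0 0 0;0 0 -0.5 0 0;0 0 -1 0 0;0 0 -2 0 0;0 0 -4 0 0;0 0 -8 0 0;0 0 -12 0 0;0 0 -12 0 0;0 0 -12 0 0;0 0 -12 0 0")

```text
time: 11.78
eef_pos: [568.1, -58.7, 196.5]
tool_rot: [-3.141, 0.003, -0.0]
ft_force: [-0.1, -0.6, -0.6]
gripper_width: -0.0
gripper_force: 0.0
```

Run:
```python
from h import *
x=manip.sense(); print(x["eef_pos"],x["dq"])
a=cv2.imread("pics/scene0.png"); b=capture("scene")["frame"]
cv2.imwrite("pics/f.png",np.vstack([a[100:300,120:390],b[100:300,120:390]]))
```

```text
[568.08 -58.67 196.54] [-0.  0. -0. -0. -0. -0.]
```

View pics/f.png

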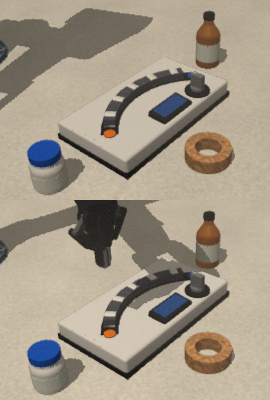

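The before and after views match: jar, bottle, ring and knob have not moved, and the tool is clear of the bar.

```bash
python3 -c "
from station import manip
print(manip.hand_in())"
```

```text
the job is handed in; nothing more can be done
None
```

I made the stroke over all five ridges from the blue disc to the orange disc in one pass, with about 3–5 N read between moves. I then lifted clear and handed the job in; the bottle, jar, cork ring and knob look unmoved in the last picture, and hand-in returned no verdict.

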